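Brace the square bottle in its basket well, unscrew its tight cap and hold it

TASK

The empty square plastic bottle is to be refilled: stand it upright, fully down in the snug square well at the end of the lower basket, whose walls keep it from turning. Then, with the bottle braced there, twist its tight cap anticlockwise until the threads let go, lift it straight off and finish holding the cap level in the gripper, a finger's width or two above the bottle's mouth and touching nothing else. The bottle stays standing in the well, and the other things stay where they are.

Things in the scene. Friction and masses are not known exactly. Their poses are not given: they have to be found in the camera images.
- bottle: The bottle: milky plastic, the only square one, about 90 g empty. Body 56 x 56 mm with flat sides, 120 mm high, then a sloped shoulder and round neck; 153 mm high with the cap on. Starts standing on the worktop among other things, at any yaw. Origin: centre of the underside, z up, x and y square to its sides. Any side may face any way in the well.
- cap: White ribbed twist cap, 46 mm across, 18 mm high, 18 g. Origin: centre of its skirt's lower edge, z up; screwed on, 135 mm above the bottle's underside. Lug thread, stiff all the way (about 0.4 N m: grip firmly); free to lift straight off once turned 57 to 90 degrees (aim for 75) anticlockwise from above relative to the bottle; a stop blocks it at about 98. It need not be raised while turning.
- mouth (a point): Point on the bottle: centre of its round mouth, 149 mm above the underside (neck 32 mm across outside). When screwed on, the cap's skirt reaches 14 mm below this point. If the cap is lifted before its lugs are free, the bottle comes up with it.
- well (a point): Centre of the floor of the square well, where the middle of the bottle's underside belongs; 24 mm above the worktop, axes as the baskets'. 62 x 62 mm inside; walls 62 mm high above its floor, then a flared lead-in to 74 mm. The seated bottle can twist about 7 degrees either way before its corners catch. The other bay at this end, behind it in x, is oblong (62 x 96 mm).
- baskets: Two stacked tiers of white slatted plastic baskets, one fixed unit on a 20 mm marble slab. Origin: centre of the lower tier's underside, z up, y along its length. Lower tier 170 (x) x 340 (y) x 78 mm; well centred at x -50, y +135 mm. Upper tier 170 x 220 mm, 125 to 187 mm up, over the -y part, ends 85 mm short of the well's middle; the cups in it reach 240 mm up.
- marble: White marble offcut under the baskets, fixed, 260 (x) x 380 (y) x 20 mm, same yaw and centre as the baskets. Origin: centre of its underside, on the worktop.
- strainer: Bystander: steel tea strainer, a 64 mm dome lying mouth down with a 70 mm wire handle along its +x, in the upper tier. Origin: centre of the dome's underside.
- cups: Bystander: three nested cream melamine cups moving as one, 76 mm across, 111 mm high, in the upper tier. Origin: centre of the underside.
- pestle: Bystander: wooden pestle 130 mm long, 31 mm thick, lying in the lower tier between the upper tier and the well. Origin: below its middle.
- spoon_rest: Bystander: white ceramic spoon rest on the worktop, a dish 82 mm across, 16 mm high, with a short tail along +x. Origin: on its underside, 14 mm from the dish's centre.
- mortar: Bystander: white ceramic mortar on the worktop, 90 mm across, 62 mm high. Origin: centre of its underside.
- jar: Bystander: round glass jar with a lid on the worktop, 68 mm across, 105 mm high. Origin: centre of its underside.
- mug: Bystander: white mug on the worktop, 80 mm across, 90 mm high, handle at +y. Origin: centre of its underside.

How it is judged (in metres and radians):
On the way:
1. the bottle stands upright and fully down in the square well with its cap still on (horizontal distance between bottle and well below 0.01 m and z of bottle in the frame of well below 0.005 m and angle between bottle's own z axis and vertical below 0.08 rad and z of cap in the frame of bottle below 0.14 m), for 0.2 s.
At the end, for the whole second after the job is handed in: Bottle upright (5 deg), fully down (5 mm) in the square well, untouched by the robot; cap held still in the gripper, level (11 deg), lower edge 3 to 50 mm above the mouth, within 20 mm of the bottle's axis, touching neither bottle nor baskets; bystanders within 30 mm of their starts (horizontal distance between bottle and well below 0.01 m and z of bottle in the frame of well below 0.005 m and angle between bottle's own z axis and vertical below 0.08 rad and z of cap in the frame of bottle between 0.152 and 0.199 m and horizontal distance between cap and mouth below 0.02 m and angle between cap's own z axis and vertical below 0.2 rad and contact force between the fingers and cap above 2 N and contact force between cap and bottle below 0.1 N and contact force between cap and baskets below 0.1 N and contact force between the arm and bottle below 0.3 N and linear speed of each of cap, bottle below 0.03 m/s and distance of each of strainer, cups, pestle, spoon_rest, mortar, jar, mug from where it was at the start of the episode below 0.03 m); the arm keeps its last pose, push and grip.
It fails at once if the cap comes off while the bottle is not down in the well (z of cap in the frame of bottle above 0.15 m and (horizontal distance between bottle and well above 0.015 m or z of bottle in the frame of well above 0.015 m)).
It fails at once if the bottle is knocked over (angle between bottle's own z axis and vertical above 0.7 rad).
It fails at once if another thing is moved by more than 30 mm (distance of any of strainer, cups, pestle, spoon_rest, mortar, jar, mug from where it was at the start of the episode above 0.03 m).
It also fails if it takes over 45 s, if anything falls off the work surface, if the arm or the gripper's body presses on something with over 40 N, if the wrist force passes 120 N, or if a joint passes its speed limit or range.

ROBOT

A 6-joint arm with a two-finger parallel gripper is mounted at the origin on the work surface. World frame = base frame: x ahead of the robot, y to its left, z up, the work surface at z = 0. Lengths are in mm, angles in rad, forces in N, time in s.
With the tool pointing down it reaches from about 400 to 925 mm from the base axis. Payload 12.5 kg.
Tool frame: the origin (TCP) lies midway between the tips of the shut fingers; the grasp point (between the pads) lies 19 mm behind it (env.pinch_z is the z of the grasp point in the tool frame, in mm); z points along the fingers, y is the line along which they close (so a half turn about z gives the same grasp; the last joint's range is limited). The gripper opens to 95 mm and grips with 3 to 60 N. Pads are 20 mm wide; open, the fingers measure 119 mm over their backs; the gripper's body (75 mm by 180 mm) begins 59 mm behind the grasp point.
Start: joints at [-0.106, 0.491, 1.559, -0, 1.092, -0.106], TCP at [625.017, 0.021, 214.661] pointing down, gripper open.
Joint ranges: [-3.1, 3.1], [-0.84, 2.19], [0.05, 2.79], [-1.13, 4.28], [0.06, 2.93], [-2.69, 2.69]. Speed limits (rad/s): [2.22, 2.22, 2.79, 3.14, 3.14, 3.14].

INTERFACE

Orientations are given as [roll, pitch, yaw] about the fixed x, y, z axes, in that order (R = Rz(yaw) Ry(pitch) Rx(roll)).
In Python, from cell import env, eyes gives the robot as it stands.
- The arm moves only by the shell command python3 -m inch 'ROWS'. ROWS is JSON, a list of rows, each a list of 3 entries, a list of its own where there are three numbers: the shift along the tool's x, y, z in units of 60 mm (1.0 is 60 mm), then the turn about the tool's z in units of 5 degrees (1.0 is 5 degrees), then the closure, from -1 (fully open) to 1 (shut). In form: [[[tx, ty, tz], turn, claw], ...]. A call has exactly 10 rows; each row shifts and turns the commanded pose from where the row before left it, along the tool's axes as they then stand; what a row does not reach is not made up. A row lasts 1/8 s, in which the tool goes at most 62.5 mm and 10.7 degrees, less where a joint would pass 70% of its speed; a pose out of reach is approached as far as the arm can. A call is refused whole if a number of a shift passes 1 or a number of a turn 1, either way. A call with a gripper value outside its range is refused whole. The fingers move at their own pace and stop on an object; the grip force is fixed at half the most. Time passes only in rows, so rows that do not move let the fingers close, or fill a call up. It gives the time, the measured TCP pose, the force, the opening and the grip force at its end, in the units of the state.
- env.state(): the state, without advancing time (a new reading comes with each control period).
- eyes.read_camera(name): name is "scene" or "side" or "wrist"; returns a dict with "pixels" (420x560x3 uint8, red, green, blue), "fx", "fy", "cx", "cy" (pixels), "distortion" ([k1, k2, p1, p2, k3] as OpenCV has them; the pictures are not rectified), "extrinsics" (4x4, takes a point from world to camera coordinates). Camera axes: x right, y down, z forward; pixel columns grow to the right and rows downward; lengths in mm; the calibration is good to about 2 mm. A picture is of the moment at which its call begins. There is no depth.
- env.job_done(): hands the job in; it is judged then, once.
Trained networks look in a picture, given as the dict that the camera call returned (one of the last four; its "shot" number tells which), for a name from the list of things; names that differ only in an ending like _2 or _b are one class to them, and where a whole thing is asked for, a point or a joint stands for the part that bears it (a point fixed in the world has none). Each returns a list of dicts, best first, with "score" (0 to 1); they miss things now and then, are a little off and sometimes report something else, mostly with a low value. They report only what shows in the picture. A call takes as long as a camera call.
- eyes.boxes_of(name, picture): "centre" ([row, column] in pixels, amid what is visible of it).
- eyes.cut_out(name, picture): "mask" (420x560 bool, what is visible of it) and "centre" ([row, column] in pixels, amid what is visible of it).
- eyes.spot_point(name, picture): "centre" ([row, column] in pixels: a listed point, or the origin of a listed thing).
The state is a dict: "t": time; "joints": joint angles; "qvel": joint speeds; "tau": joint torques, N m; "eef_pos": TCP position; "tcp_rot": TCP orientation; "ft_force": force on the tool from outside, world axes, zero at the start; "moment": the same for the moment, N m; "opening": opening from 0.0 (shut) to 1.0 (fully open); "grip_force": force on a finger pad.
Only numpy, scipy, OpenCV 4.12 (cv2) and the standard library are available. Lean on these libraries where they do the work, as an engineer would, in place of code of your own. Each camera call takes 0.05 s, during which the arm holds its last target. There are 200 camera calls.

## Working session

There is one attempt and no reset: what is moved stays moved. The work goes in short steps, Python scripts to look and compute and a shell command to move; the robot and the scene stay as the last step left them, time stands still between calls to the robot, and variables do not carry over. Pictures are saved under pics/ and viewed, at most 10 in all, crops included, and the job is handed in when it is done.

```bash
ls; mkdir -p pics
cat > h.py <<'E'
import numpy as np, cv2
from cell import env, eyes
def ray(p, rc):
    K=np.array([[p['fx'],0,p['cx']],[0,p['fy'],p['cy']],[0,0,1.]])
    u=cv2.undistortPoints(np.array([[[rc[1],rc[0]]]],float),K,np.array(p['distortion'],float))[0,0]
    E=np.array(p['extrinsics']);R,t=E[:3,:3],E[:3,3]
    d=R.T@np.array([u[0],u[1],1.]);return -R.T@t,d/np.linalg.norm(d)
def meet(rs):
    A=sum(np.eye(3)-np.outer(d,d) for o,d in rs);b=sum((np.eye(3)-np.outer(d,d))@o for o,d in rs)
    x=np.linalg.solve(A,b);return x,[float(np.linalg.norm((np.eye(3)-np.outer(d,d))@(x-o))) for o,d in rs]
def atz(r,z): o,d=r;return o+d*(z-o[2])/d[2]
def proj(p,X):
    K=np.array([[p['fx'],0,p['cx']],[0,p['fy'],p['cy']],[0,0,1.]]);E=np.array(p['extrinsics'])
    return cv2.projectPoints(np.array(X,float).reshape(-1,1,3),cv2.Rodrigues(E[:3,:3])[0],E[:3,3],K,np.array(p['distortion'],float))[0][:,0]
def save(p,n): cv2.imwrite('pics/'+n+'.png',p['pixels'][:,:,::-1])
E
python3 - <<'E'
from h import *
P={n:eyes.read_camera(n) for n in('scene','side','wrist')}
cv2.imwrite('pics/a.png',np.hstack([cv2.resize(P[n]['pixels'][:,:,::-1],(400,300)) for n in('scene','side')]))
save(P['scene'],'s');save(P['side'],'d')
for n in P: print(n,np.round(ray(P[n],(210,280)),2).tolist())
for k in('bottle','cap','mouth','well','baskets','marble','cups','strainer','pestle','spoon_rest','mortar','jar','mug'):
    R=[]
    for n in P:
        r=eyes.spot_point(k,P[n])
        if r: print(k,n,np.round(r[0]['centre'],1),round(r[0]['score'],2),len(r)); 
        if r and n!='wrist': R.append(ray(P[n],r[0]['centre']))
    if len(R)==2: x,e=meet(R);print('   ->',x.round(1),np.round(e,1))
E
```

```text
pics
scene [[1154.67, -103.38, 696.18], [-0.69, 0.16, -0.7]]
side [[212.34, 668.13, 883.48], [0.32, -0.58, -0.75]]
wrist [[625.03, 78.77, 384.44], [-0.02, -0.27, -0.96]]
bottle scene [174.8 378.5] 0.75 1
bottle side [356.1 272.9] 0.7 1
   -> [399.3 355.5   1.7] [1.9 1.9]
cap scene [135.1 386.3] 0.67 1
cap side [325.9 269.2] 0.66 1
   -> [404.9 353.3 138. ] [1.1 1.1]
mouth side [326.8 271.3] 0.72 3
well scene [227.4 268.8] 0.77 1
well side [215.9 287.4] 0.96 2
well wrist [178.9 208.5] 0.97 1
   -> [551.    8.   29.1] [2.7 2.7]
baskets scene [241.6 211.6] 0.69 2
baskets wrist [301.3 232.6] 0.62 1
marble scene [211.9 402.1] 0.55 1
cups scene [208.9 146.4] 0.69 1
cups side [129.2 336.6] 0.82 1
   -> [ 540.7 -250.9  146.3] [1.7 1.7]
strainer side [324.2 210.8] 0.22 1
pestle scene [248.  240.8] 0.6 1
pestle side [265.1 232.2] 0.46 1
pestle wrist [243.6 255.1] 0.74 1
   -> [598.7  41.5 -60.4] [123.3 123.3]
spoon_rest scene [237.6 358.8] 0.89 1
spoon_rest side [266.9 232.9] 0.85 1
   -> [603.6 209.5   1. ] [6.4 6.4]
mortar scene [194.2 325.5] 0.81 1
mortar side [287.5 293. ] 0.87 1
   -> [442.1 183.6   2.7] [1. 1.]
jar scene [209.2 399. ] 0.86 2
jar side [321. 214.] 0.61 1
   -> [550.8 349.    8.3] [3.1 3.1]
mug scene [265.3 421. ] 0.93 1
mug side [279.9 166.6] 0.62 1
   -> [719.7 318.4   1.3] [0.9 0.9]
```

View pics/s.png

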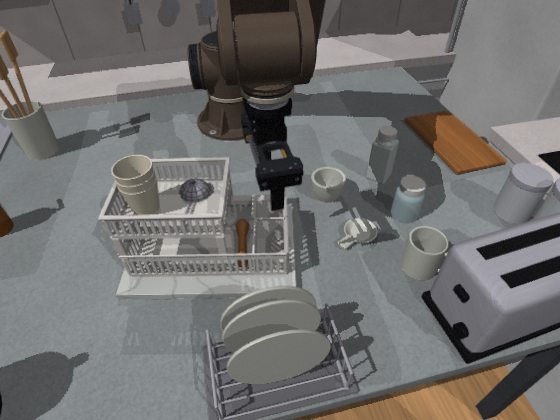

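View pics/d.png

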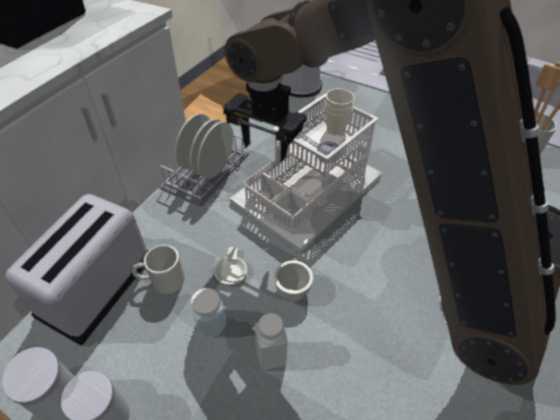

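The scene view shows the bottle at row 155, col 383, next to the jar, and the gripper over the well at row 225, col 268. The side view shows the bottle at (340, 270) and the well at (205, 285).

```bash
python3 -c "
from h import *
s=env.state();print(s['tcp_rot'],env.pinch_z,s['ft_force'],s['opening'])
from scipy.spatial.transform import Rotation as R
print(R.from_euler('xyz',s['tcp_rot']).as_matrix().round(3))"
```

```text
[ 3.14156890e+00 -1.45427038e-05  1.57080533e+00] -18.8 [-0.30892893  0.09191565  0.16509836] 1.0000118676775602
[[-0.  1.  0.]
 [ 1.  0.  0.]
 [ 0.  0. -1.]]
```

```bash
python3 -m inch '[[[0.4,-0.2,-0.5],0,-1],[[0.6,-0.4,-0.5],0,-1],[[0.6,-0.4,-0.3],0,-1],[[0.6,-0.4,-0.1],0,-1],[[0.6,-0.4,0],0,-1],[[0.6,-0.4,0],0,-1],[[0.6,-0.4,0],0,-1],[[0.6,-0.4,0],0,-1],[[0.6,-0.4,0],0,-1],[[0.6,-0.2,0],0,-1]]'
python3 - <<'E'
from h import *
P={n:eyes.read_camera(n) for n in('wrist','scene','side')}
save(P['wrist'],'w1')
for k in('bottle','cap','mouth','well','baskets'):
    R=[]
    for n in P:
        for r in eyes.spot_point(k,P[n])[:1]:
            print(k,n,np.round(r['centre'],1),round(r['score'],2)); R.append(ray(P[n],r['centre']))
    if len(R)>1: x,e=meet(R);print('   ->',x.round(1),np.round(e,1))
E
```

```text
t: 3.35
eef_pos: [407.8, 349.1, 299.0]
tcp_rot: [3.141, -0.0, 1.571]
ft_force: [-0.1, -0.3, 1.4]
opening: 1.0
grip_force: 0.0
bottle wrist [166.  283.7] 0.55
bottle scene [176.6 376.8] 0.82
   -> [402.3 352.4  -3.1] [0.7 0.7]
cap wrist [187.8 283.2] 0.81
cap scene [134.9 384.3] 0.82
cap side [329.2 269. ] 0.72
   -> [401.9 354.  134.3] [1.7 5.5 4.7]
mouth scene [133.1 390.3] 0.69
mouth side [323.9 273.9] 0.77
   -> [402.  355.7 145.7] [7.3 7.3]
well wrist [165.8 281.7] 0.24
well scene [225.7 267.6] 0.65
   -> [ 348.9  178.4 -254.5] [141.3 141.3]
baskets wrist [165.9 283.9] 0.2
baskets scene [240.6 211.9] 0.72
   -> [ 370.1   84.1 -249.3] [229.1 229.1]
```

View pics/w1.png

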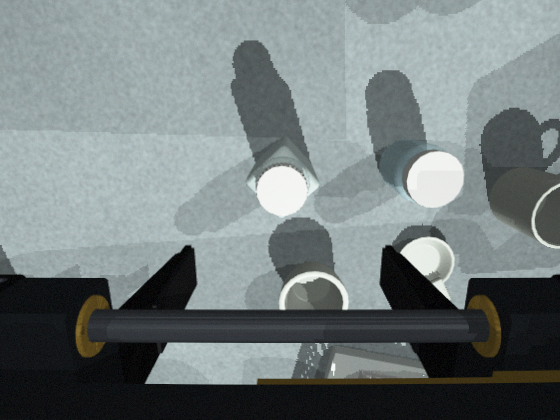

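The wrist picture shows the cap top as a white disc at (189, 283). The square body behind it appears as a diamond with corners near (183, 247), (141, 285) and (183, 319), so its yaw is about 45° in this view. I'll fit the silhouette.

```bash
cat > fit.py <<'E'
from h import *
from scipy.optimize import minimize
def model(p,x,y,yaw,z0=0):
    m=np.zeros((420,560),np.uint8);c,s=np.cos(yaw),np.sin(yaw)
    sq=np.array([[-28,-28],[28,-28],[28,28],[-28,28]])@np.array([[c,s],[-s,c]])
    a=np.linspace(0,2*np.pi,40);ci=np.c_[np.cos(a),np.sin(a)]
    def add(parts):
        X=np.vstack([np.c_[q+[x,y],np.full(len(q),z+z0)] for q,z in parts])
        cv2.fillConvexPoly(m,cv2.convexHull((proj(p,X)*16).round().astype(np.int32)),1,shift=4)
    add([(sq,0),(sq,120)]);add([(sq,120),(ci*16,135)]);add([(ci*23,135),(ci*23,153)])
    return m.astype(bool)
def iou(a,b): return (a&b).sum()/(a|b).sum()
def fit(views,x,y,z0=0):
    best=None
    for yaw in np.radians(np.arange(-45,45,7.5)):
        r=minimize(lambda v:-sum(iou(model(p,v[0],v[1],v[2]/20,z0),m) for p,m in views),[x,y,yaw*20],method='Nelder-Mead',options=dict(initial_simplex=[[x,y,yaw*20],[x+4,y,yaw*20],[x,y+4,yaw*20],[x,y,yaw*20+2]],maxiter=60))
        if best is None or r.fun<best.fun: best=r
    return best.x[:2],np.degrees(best.x[2]/20),-best.fun/len(views)
E
python3 - <<'E'
from fit import *
P={n:eyes.read_camera(n) for n in('wrist','scene','side')}
V=[]
for n in P:
    r=eyes.cut_out('bottle',P[n]);c=eyes.cut_out('cap',P[n])
    m=r[0]['mask']|c[0]['mask'];V.append((P[n],m))
    print(n,r[0]['score'],r[0]['mask'].sum(),c[0]['mask'].sum(),r[0]['centre'],c[0]['centre'])
    print('captop',atz(ray(P[n],c[0]['centre']),146).round(1))
    print(fit([V[-1]],402,354))
print(fit(V,402,354))
E
```

```text
wrist 0.91 1447 2130 [163.7, 284.1] [187.4, 281.3]
captop [403.2 355.8 146. ]
(array([402.33171781, 356.53932839]), np.float64(-42.82848268334469), np.float64(0.9022098044196089))
scene 0.85 1052 258 [158.4, 381.0] [132.4, 382.3]
captop [400.7 341.3 146. ]
(array([401.61308221, 355.99639805]), np.float64(47.37251470603933), np.float64(0.940622737146995))
side 0.82 896 550 [347.9, 273.3] [326.8, 268.4]
captop [403.8 359.9 146. ]
(array([404.23347752, 352.8817524 ]), np.float64(-54.051797975707586), np.float64(0.89631480324797))
(array([401.66525245, 356.05923631]), np.float64(-44.057342396119026), np.float64(0.8938183520629303))
```

```bash
python3 -c "
from h import *
print(env.state()['eef_pos'])"; python3 -m inch '[[[0.06,-0.06,0.2],0,-1],[[0.06,-0.06,0.4],0,-1],[[0,0,0.5],0,-1],[[0,0,0.5],0,-1],[[0,0,0.4],0,-1],[[0,0,0.3],0,-1],[[0,0,0.2],0,-1],[[0,0,0.1],0,-1],[[0,0,0],0,-1],[[0,0,0],0,-1]]'
```

```text
[408.99357896 348.0089927  298.63378777]
t: 5.95
eef_pos: [402.0, 355.4, 143.1]
tcp_rot: [3.141, -0.0, 1.571]
ft_force: [-0.5, 0.4, 0.2]
opening: 1.002
grip_force: 0.0
```

```bash
python3 -m inch '[[[0,0,0.1],0,-1],[[0,0,0.09],0,-1],[[0,0,0],0,1],[[0,0,0],0,1],[[0,0,0],0,1],[[0,0,0],0,1],[[0,0,0],0,1],[[0,0,0],0,1],[[0,0,0],0,1],[[0,0,0],0,1]]'
```

```text
t: 7.2
eef_pos: [402.2, 355.3, 132.2]
tcp_rot: [3.14, -0.001, 1.571]
ft_force: [-0.5, -1.3, 10.7]
opening: 0.479
grip_force: 37.6
```

```bash
python3 -m inch '[[[0,0,-0.1],0,1],[[0,0,-0.2],0,1],[[0,0,-0.3],0,1],[[0,0,-0.4],0,1],[[0,0,-0.4],0,1],[[0,0,-0.4],0,1],[[0,0,-0.4],0,1],[[0,0,-0.3],0,1],[[0,0,-0.2],0,1],[[0,0,0],0,1]]'
python3 - <<'E'
from fit import *
s=env.state();print(s['eef_pos'],s['ft_force'],s['opening'],s['grip_force'])
P={n:eyes.read_camera(n) for n in('scene','side')}
save(P['scene'],'s2');save(P['side'],'d2')
V=[]
for n in P:
    r=eyes.cut_out('bottle',P[n]);c=eyes.cut_out('cap',P[n])
    if r: 
        m=r[0]['mask']|(c[0]['mask'] if c else False);V.append((P[n],m)); print(n,fit([V[-1]],402,355,s['eef_pos'][2]-132))
    for k in('well','baskets'):
        for r in eyes.spot_point(k,P[n])[:1]: print(k,n,np.round(r['centre'],1),round(r['score'],2),atz(ray(P[n],r['centre']),24 if k=='well' else 20).round(1))
E
```

```text
t: 8.45
eef_pos: [401.9, 355.3, 294.0]
tcp_rot: [3.14, -0.001, 1.571]
ft_force: [0.1, -0.0, -1.6]
opening: 0.477
grip_force: 30.0
[401.88579018 355.30001452 293.95308705] [ 0.11484363 -0.01361746 -1.60917604] 0.47650514847567155 29.999651333782822
scene (array([402.98326355, 353.99940391]), np.float64(-40.46206196361458), np.float64(0.8555678059536935))
well scene [224.1 269.7] 0.74 [534.   11.3  24. ]
baskets scene [244.6 212.6] 0.81 [ 561.9 -130.5   20. ]
side (array([401.33914291, 357.86604548]), np.float64(37.06685136891309), np.float64(0.7793564563309653))
```

Run:
```python
import cv2,numpy as np
s=cv2.imread('pics/s2.png')[140:330,100:410];d=cv2.imread('pics/d2.png')[60:270,200:410]
cv2.imwrite('pics/v3.png',np.hstack([cv2.resize(s,(450,276)),cv2.resize(d,(276,276))]).copy())
cv2.imwrite('pics/v3.png',cv2.resize(s,(800,490),interpolation=cv2.INTER_CUBIC))
cv2.imwrite('pics/v4.png',cv2.resize(d,(600,600),interpolation=cv2.INTER_CUBIC))
```

```text
(no output)
```

View pics/v3.png

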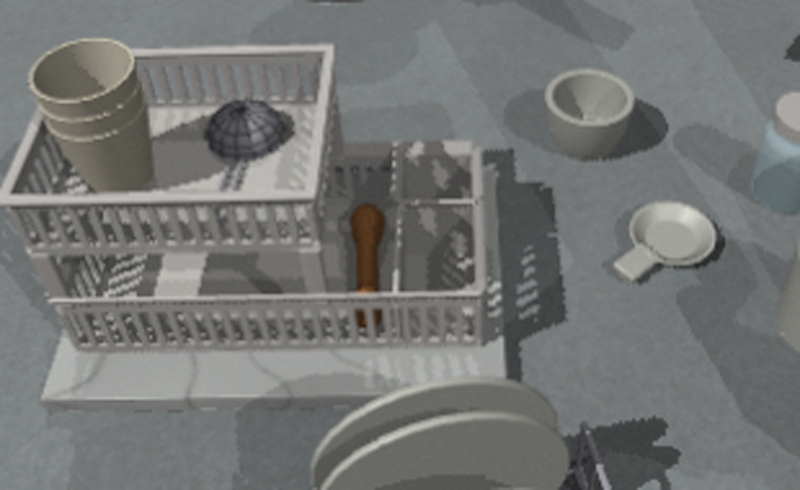

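View pics/v4.png

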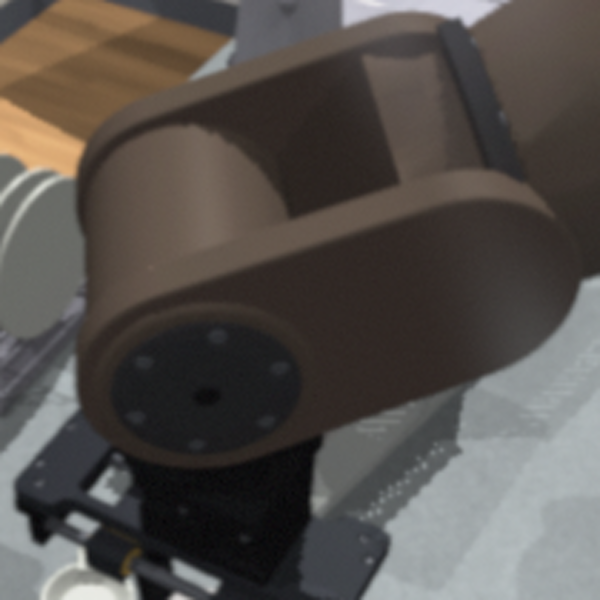

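The scene crop shows the square well as the small bay at the far right end. Its rim spans crop (398–475, 145–202), and the lower rim's front-right corner is at (486, 298). The side view is blocked by the arm. I'll fit the basket pose to its corners.

```bash
cat > b.py <<'E'
from h import *
from scipy.optimize import least_squares
p=eyes.read_camera('scene');k=800/310
C=[((85,170,98),(488,299)),((-85,170,98),(476,144)),((85,-170,98),(52,299)),
   ((85,-170,207),(8,197)),((85,50,207),(321,199)),((-85,50,207),(334,47))]
L=np.array([c[0] for c in C],float);px=np.array([c[1] for c in C])/k+[100,140]
def W(v,L): c,s=np.cos(v[2]),np.sin(v[2]);return np.c_[v[0]+c*L[:,0]-s*L[:,1],v[1]+s*L[:,0]+c*L[:,1],L[:,2]]
r=least_squares(lambda v:(proj(p,W(v,L))-px).ravel(),[590,-125,0.0],x_scale=[10,10,.1],loss='soft_l1')
print('baskets',r.x,'deg',np.degrees(r.x[2]));print((proj(p,W(r.x,L))-px).round(1).tolist())
print('well',W(r.x,np.array([[-50,135,24.]])))
q=eyes.read_camera('wrist');E=np.array(q['extrinsics']);s=env.state()
o,d=ray(q,(178.9,208.5));o=o-s['eef_pos']+[625.017,.021,214.661]
print('wrist0 well',atz((o,d),24).round(1), 'origin',o.round(1))
side=(212.34,668.13,883.48);g=eyes.read_camera('side');print('side0 well',atz(ray(g,(215.9,287.4)),24).round(1))
print('scene well',atz(ray(p,(227.4,268.8)),24).round(1))
E
python3 b.py
```

```text
baskets [ 5.69862336e+02 -1.27941401e+02 -2.22995859e-01] deg -12.776721579256321
[[-0.1, -2.4], [2.5, 0.1], [0.3, -0.1], [-0.9, 1.9], [-1.7, -0.8], [1.0, 0.7]]
well [[550.9559305   14.77351742  24.        ]]
wrist0 well [544.6   8.2  24. ] origin [625.1  78.8 384.9]
side0 well [554.    6.8  24. ]
scene well [544.    6.9  24. ]
```

Run:
```python
import numpy as np
D=np.array([465-402,0-355.]);w=np.array([.4,.8,1,1,1,1,1,1,1,.8,.6,.4]);w/=w.sum()
for i in range(12):
    th=np.radians(90-5*i);d=D*w[i]/60
    print([round(d@[np.cos(th),np.sin(th)],2),round(d@[np.sin(th),-np.cos(th)],2)])
```

```text
[np.float64(-0.24), np.float64(0.04)]
[np.float64(-0.46), np.float64(0.12)]
[np.float64(-0.56), np.float64(0.21)]
[np.float64(-0.54), np.float64(0.25)]
[np.float64(-0.52), np.float64(0.3)]
[np.float64(-0.49), np.float64(0.35)]
[np.float64(-0.46), np.float64(0.39)]
[np.float64(-0.42), np.float64(0.43)]
[np.float64(-0.39), np.float64(0.46)]
[np.float64(-0.28), np.float64(0.39)]
[np.float64(-0.18), np.float64(0.31)]
[np.float64(-0.1), np.float64(0.22)]
```

```bash
python3 -m inch '[[[-0.24,0.04,-0.1],1,1],[[-0.46,0.12,-0.1],1,1],[[-0.56,0.21,-0.1],1,1],[[-0.54,0.25,-0.1],1,1],[[-0.52,0.30,-0.1],1,1],[[-0.49,0.35,-0.1],1,1],[[-0.46,0.39,-0.1],1,1],[[-0.42,0.43,-0.1],1,1],[[-0.39,0.46,0],1,1],[[-0.28,0.39,0],1,1]]'
python3 -m inch '[[[-0.18,0.31,0],1,1],[[-0.10,0.22,0],0.9,1],[[0,0,0],0,1],[[0,0,0],0,1],[[0,0,0],0,1],[[0,0,0],0,1],[[0,0,0],0,1],[[0,0,0],0,1],[[0,0,0],0,1],[[0,0,0],0,1]]'
python3 - <<'E'
from fit import *
s=env.state();print(s['joints'].round(2) if hasattr(s['joints'],'round') else s['joints'])
P={n:eyes.read_camera(n) for n in('wrist','scene','side')}
for n in P: save(P[n],n+'5')
for n in P:
    for k,z in(('well',24),('baskets',20)):
        for r in eyes.spot_point(k,P[n])[:1]: print(k,n,np.round(r['centre'],1),round(r['score'],2),atz(ray(P[n],r['centre']),z).round(1))
cv2.imwrite('pics/w5.png',cv2.resize(P['wrist']['pixels'][:,:,::-1],(800,600),interpolation=cv2.INTER_CUBIC))
E
```

```text
t: 10.35
eef_pos: [458.5, 34.8, 341.4]
tcp_rot: [3.141, -0.0, 0.695]
ft_force: [0.9, 0.2, -0.7]
opening: 0.484
grip_force: 30.0
t: 11.6
eef_pos: [464.8, 0.7, 341.2]
tcp_rot: [3.142, -0.0, 0.532]
ft_force: [-1.5, 0.3, -0.9]
opening: 0.479
grip_force: 30.0
[-0.14  0.14  1.74 -0.    1.27  0.9 ]
well wrist [112.4 312.2] 0.59 [542.   10.1  24. ]
baskets wrist [154.1 409. ] 0.73 [ 562.5 -131.9   20. ]
well scene [225.3 270.6] 0.93 [538.4  12.6  24. ]
baskets scene [244.6 210.5] 0.78 [ 560.8 -135.2   20. ]
well side [219.6 288.5] 0.94 [545.2  16.8  24. ]
baskets side [185.1 309.4] 0.97 [ 557.  -130.8   20. ]
```

View pics/w5.png

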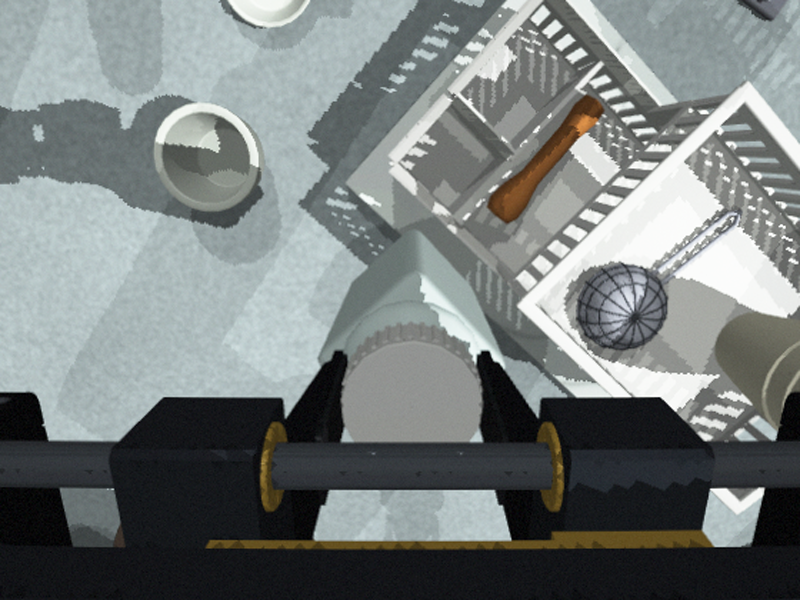

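The wrist view shows the well clearly, its bay centred at about (455, 150). The lower rim corner is at (390, 163), and the upper-tier rim corners are at (521, 305) and (748, 84). The held bottle's corner points up the picture.

```bash
cat > b2.py <<'E'
from h import *
from scipy.optimize import least_squares
w=eyes.read_camera('wrist');p=eyes.read_camera('scene')
Cw=[((-85,170,98),(390,163)),((-85,50,207),(520,305)),((85,50,207),(749,83)),((85,170,98),(543,-3))]
Lw=np.array([c[0] for c in Cw],float);pw=np.array([c[1] for c in Cw])*.7
k=800/310
Cs=[((85,170,98),(488,299)),((-85,170,98),(476,144)),((85,-170,98),(52,299)),((85,-170,207),(8,197)),((85,50,207),(321,199)),((-85,50,207),(334,47))]
Ls=np.array([c[0] for c in Cs],float);ps=np.array([c[1] for c in Cs])/k+[100,140]
def W(v,L): c,s=np.cos(v[2]),np.sin(v[2]);return np.c_[v[0]+c*L[:,0]-s*L[:,1],v[1]+s*L[:,0]+c*L[:,1],L[:,2]]
fw=lambda v:(proj(w,W(v,Lw))-pw).ravel()
fs=lambda v:(proj(p,W(v,Ls))-ps).ravel()
for n,f in(('wrist',fw),('scene',fs),('both',lambda v:np.r_[fw(v),fs(v)])):
    r=least_squares(f,[565,-128,-.2],x_scale=[10,10,.1]);print(n,r.x[:2].round(1),np.degrees(r.x[2]).round(1),'well',W(r.x,np.array([[-50,135,24.]])).round(1),f(r.x).round(1)[:8])
    if n=='wrist': v=r.x
img=cv2.resize(w['pixels'][:,:,::-1],(1120,840),interpolation=cv2.INTER_CUBIC)
def poly(L,col): cv2.polylines(img,[(proj(w,W(v,np.array(L,float)))*2).round().astype(int)],True,col,1)
poly([(-85,-170,98),(85,-170,98),(85,170,98),(-85,170,98)],(0,0,255))
poly([(-85,-170,207),(85,-170,207),(85,50,207),(-85,50,207)],(0,255,0))
poly([(-81,104,86),(-19,104,86),(-19,166,86),(-81,166,86)],(255,0,0))
poly([(-81,104,24),(-19,104,24),(-19,166,24),(-81,166,24)],(255,0,255))
cv2.imwrite('pics/o5.png',img[0:560,400:1120])
E
python3 b2.py
```

```text
wrist [ 562.7 -132.2] -11.7 well [[541.2  10.2  24. ]] [-1.7  2.2  3.7  0.8 -3.6  4.2  1.8 -8.2]
scene [ 569.9 -128.1] -12.9 well [[551.3  14.7  24. ]] [-0.2 -2.2  2.5  0.2  0.2 -0.2 -1.   1.8]
both [ 563.5 -131.3] -11.8 well [[542.1  11.1  24. ]] [-2.   1.   3.4 -0.6 -3.7  2.7  1.7 -9.5]
```

View pics/o5.png

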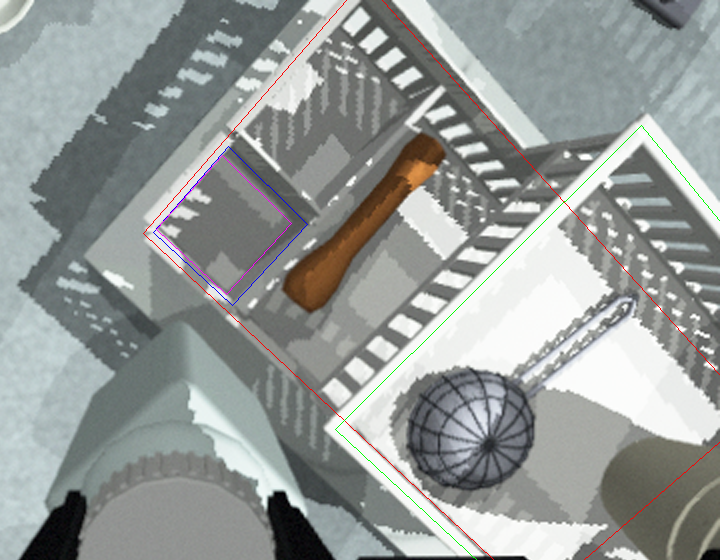

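```bash
python3 -m inch '[[[0.2,0.09,0],0,1],[[0.4,0.18,0],0,1],[[0.39,0.18,0.2],0,1],[[0.2,0.08,0.4],0,1],[[0,0,0.4],0,1],[[0,0,0.4],0,1],[[0,0,0.2],0,1],[[0,0,0.1],0,1],[[0,0,0],0,1],[[0,0,0],0,1]]'
python3 - <<'E'
from fit import *
s=env.state();z=s['eef_pos'][2]-132;print(s['eef_pos'],s['ft_force'])
P={n:eyes.read_camera(n) for n in('scene','side')}
for n in P:
    r=eyes.cut_out('bottle',P[n]);c=eyes.cut_out('cap',P[n])
    if r: print(n,fit([(P[n],r[0]['mask']|(c[0]['mask'] if c else False))],*s['eef_pos'][:2],z))
    for k in('well','bottle'):
        for r in eyes.spot_point(k,P[n])[:1]: print(k,n,np.round(r['centre'],1),round(r['score'],2),atz(ray(P[n],r['centre']),24 if k=='well' else z).round(1))
a=P['scene']['pixels'][90:290,170:370,::-1];b=P['side']['pixels'][90:290,190:390,::-1]
cv2.imwrite('pics/v6.png',cv2.resize(np.hstack([a,b]),(800,400),interpolation=cv2.INTER_CUBIC))
E
```

```text
t: 13.4
eef_pos: [542.8, 9.5, 240.0]
tcp_rot: [3.141, -0.001, 0.532]
ft_force: [-0.5, -0.3, -0.9]
opening: 0.481
grip_force: 30.0
[542.77360632   9.47297709 239.99621519] [-0.47960126 -0.2990746  -0.86024037]
scene (array([542.78990359,   8.80997808]), np.float64(-12.597283186901429), np.float64(0.8692777212614445))
well scene [224.6 267.9] 0.77 [534.5   6.8  24. ]
bottle scene [202.5 268.5] 0.56 [546.2   8.5 108. ]
well side [220.5 288.9] 0.73 [542.8  19.   24. ]
bottle side [195.5 293.4] 0.67 [540.3   4.1 108. ]
```

View pics/v6.png

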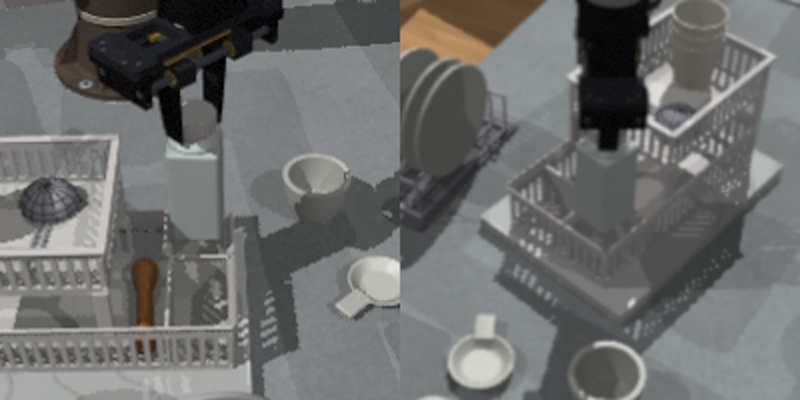

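Both views show the bottle hanging square above the well bay. Now lowering it and watching the force.

```bash
python3 -m inch '[[[0,0,0.1],0,1],[[0,0,0.1],0,1],[[0,0,0.1],0,1],[[0,0,0.1],0,1],[[0,0,0.1],0,1],[[0,0,0.06],0,1],[[0,0,0.06],0,1],[[0,0,0.05],0,1],[[0,0,0],0,1],[[0,0,0],0,1]]'; python3 -c "
from h import *
s=env.state();print(s['eef_pos'],s['ft_force'],s['moment'])"
```

```text
t: 15.15
eef_pos: [542.5, 9.5, 199.2]
tcp_rot: [3.141, -0.0, 0.532]
ft_force: [1.0, -0.2, -1.2]
opening: 0.477
grip_force: 30.0
[542.46920864   9.51605364 199.16647978] [ 0.99132483 -0.18698656 -1.20568061] [0.02814613 0.08094384 0.06446169]
```

```bash
python3 -m inch '[[[0,0,0.1],0,1],[[0,0,0.1],0,1],[[0,0,0.1],0,1],[[0,0,0.1],0,1],[[0,0,0.1],0,1],[[0,0,0.07],0,1],[[0,0,0.05],0,1],[[0,0,0.04],0,1],[[0,0,0.02],0,1],[[0,0,0],0,1]]'; python3 -c "
from h import *
s=env.state();print(s['eef_pos'],s['ft_force'],s['moment'])"
```

```text
t: 16.4
eef_pos: [542.5, 9.5, 158.3]
tcp_rot: [3.141, -0.0, 0.532]
ft_force: [-0.1, 0.8, -0.5]
opening: 0.478
grip_force: 30.0
[542.45050892   9.5024214  158.27888285] [-0.09622408  0.76568772 -0.52634616] [0.0290619  0.11982214 0.04037014]
```

```bash
python3 -m inch '[[[0,0,0.02],0,1],[[0,0,0.02],0,1],[[0,0,0.01],0,1],[[0,0,0],0,1],[[0,0,0],0,1],[[0,0,0],0,1],[[0,0,0],0,1],[[0,0,0],0,1],[[0,0,0],0,1],[[0,0,0],0,1]]'; python3 -c "
from h import *
s=env.state();print(s['eef_pos'],s['ft_force'],s['moment'])"
```

```text
t: 17.65
eef_pos: [542.7, 9.5, 156.3]
tcp_rot: [3.141, -0.001, 0.532]
ft_force: [-2.8, 0.1, 10.2]
opening: 0.477
grip_force: 34.8
[542.71612071   9.50701349 156.25539277] [-2.8343815   0.10358504 10.22103817] [ 0.17018373  0.66303306 -0.04206063]
```

```bash
python3 -m inch '[[[0,0,0],-0.5,1],[[0,0,0],-1,1],[[0,0,0],-1,1],[[0,0,0],-1,1],[[0,0,0],-1,1],[[0,0,0],-1,1],[[0,0,0],-1,1],[[0,0,0],-1,1],[[0,0,0],-1,1],[[0,0,0],-0.5,1]]'
python3 - <<'E'
from fit import *
s=env.state();print(s['eef_pos'],s['ft_force'],s['moment'],s['joints'])
P={n:eyes.read_camera(n) for n in('scene','side')}
for n in P:
    r=eyes.cut_out('bottle',P[n]);c=eyes.cut_out('cap',P[n])
    if r: print(n,fit([(P[n],r[0]['mask']|(c[0]['mask'] if c else False))],542.5,9.5,24))
E
```

```text
t: 18.9
eef_pos: [542.8, 9.8, 156.0]
tcp_rot: [3.14, -0.001, 1.319]
ft_force: [-0.3, 3.1, 6.6]
opening: 0.478
grip_force: 30.0
[542.8397275    9.83029375 156.02360102] [-0.3058494   3.06573318  6.58282889] [ 0.48878227  0.17059377 -0.4580748 ] [-1.03983654e-01  4.45033281e-01  1.82826542e+00  1.07130625e-03
  8.66681138e-01  1.47317260e-01]
scene (array([529.75996369,  12.73206584]), np.float64(-14.689822743101377), np.float64(0.3527905785970302))
side (array([554.41301358, -11.72037087]), np.float64(-40.861401233526166), np.float64(0.624390243902439))
```

```bash
python3 -m inch '[[[0,0,0],-0.6,1],[[0,0,0],-1,1],[[0,0,0],-1,1],[[0,0,0],-1,1],[[0,0,0],-1,1],[[0,0,0],-1,1],[[0,0,0],-1,1],[[0,0,0],-0.8,1],[[0,0,0],0,1],[[0,0,0],0,1]]'
python3 - <<'E'
from fit import *
s=env.state();print(s['eef_pos'],s['ft_force'],s['moment'],s['opening'],s['joints'])
E
```

```text
t: 20.45
eef_pos: [542.7, 9.9, 156.2]
tcp_rot: [3.14, -0.0, 1.963]
ft_force: [-2.5, 3.5, 9.9]
opening: 0.479
grip_force: 35.0
[542.66094683   9.91161949 156.22909421] [-2.53542257  3.53693336  9.94475496] [ 0.60504256  0.51977666 -0.24733356] 0.47886273678157343 [-1.03844964e-01  4.44649427e-01  1.82826905e+00  1.01094059e-03
  8.67382133e-01 -4.96636565e-01]
```

```bash
python3 -m inch '[[[0,0,-0.02],0,1],[[0,0,-0.03],0,1],[[0,0,-0.05],0,1],[[0,0,-0.08],0,1],[[0,0,-0.1],0,1],[[0,0,-0.1],0,1],[[0,0,-0.1],0,1],[[0,0,-0.08],0,1],[[0,0,0],0,1],[[0,0,0],0,1]]'
python3 - <<'E'
from h import *
s=env.state();print(s['eef_pos'],s['ft_force'],s['moment'],s['opening'])
P={n:eyes.read_camera(n) for n in('scene','side')}
for n in P:
    for k in('bottle','cap','mouth','well'):
        for r in eyes.spot_point(k,P[n])[:1]: print(k,n,np.round(r['centre'],1),round(r['score'],2))
a=P['scene']['pixels'][130:250,210:330,::-1];b=P['side']['pixels'][120:240,230:350,::-1]
cv2.imwrite('pics/v7.png',cv2.resize(np.hstack([a,b]),(800,400),interpolation=cv2.INTER_CUBIC))
E
```

```text
t: 21.7
eef_pos: [542.3, 9.5, 188.7]
tcp_rot: [-3.141, -0.0, 1.963]
ft_force: [-1.0, 1.2, 0.4]
opening: 0.477
grip_force: 30.0
[542.34376403   9.51725005 188.71473219] [-1.04916763  1.22476887  0.43796331] [0.02136935 0.00357658 0.00791305] 0.4774448595590383
bottle scene [226.4 269. ] 0.92
cap scene [172.4 265.9] 0.51
mouth scene [266.7 417.6] 0.41
well scene [225.9 269.8] 0.77
bottle side [216.6 289.1] 0.95
cap side [175. 293.] 0.81
mouth side [178.  293.5] 0.95
well side [220.5 288. ] 0.55
```

View pics/v7.png

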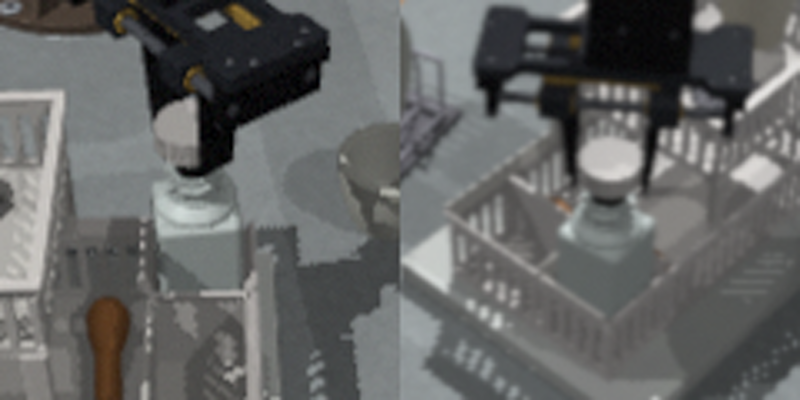

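Both views show the bare neck at about crop (190, 195), with the cap held level above it. The bottle is still down in the well, and the wrist force is close to zero.

```bash
python3 -c "
from h import *
print(env.job_done())"
```

```text
the job is handed in; nothing more can be done
None
```

The job is handed in at about 22 s of the 45 s allowed: the bottle is standing in the square well, and its cap is unscrewed and held level about 18 mm above the mouth. The hand-in call returned no verdict.

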